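# Stand a reclined half-bottle up in its tilting cradle

## Robot

A 6-joint arm with a two-finger parallel gripper is mounted at the origin on a cart in front of the work surface, level with it; the furniture and walls round the work are solid. World frame = base frame: x ahead of the robot, y to its left, z up, the work surface at z = 0. Lengths are in m, angles in rad, forces in N, time in s.
With the tool pointing down it reaches from about 0.275 to 0.85 m from the base axis. Payload 5.2 kg.
Tool frame: the origin (TCP) lies at the very end of the fingers, on their centre line; the grasp point (between the pads) lies 19 mm behind it; z points along the fingers, y is the line along which they close (so a half turn about z gives the same grasp; the last joint's range is limited). The gripper opens to 85 mm and grips with 20 to 120 N. Pads are 22 mm wide; open, the fingers measure 114 mm over their backs; the gripper's body (76 mm by 85 mm) begins 54 mm behind the grasp point. The pads swing forward as they close: fully open they stand 13 mm farther back than shut.
Start: joints at [-1.378, 0.259, 1.535, -0, 1.348, -0.203], TCP at [0.212, -0.507, 0.231] pointing down, gripper open.
Joint ranges: [-3.14, 3.14], [-0.91, 2.08], [0.19, 2.58], [-1.22, 4.36], [0.22, 2.71], [-3.12, 3.12]. Speed limits (rad/s): [2.57, 2.57, 3.14, 3.14, 3.14, 3.14].

## Interface

Orientations are given as a unit quaternion [w, x, y, z].
In Python, from rig import r gives the robot as it stands.
- The arm moves only by the tool step_arm, never from a script. Its argument "rows" is text: rows parted by semicolons, each of 7 numbers parted by spaces: the shift along the tool's x, y, z in m, then the turn, a rotation vector about the tool's x, y, z in degrees, then the finger opening in m, from 0 to 0.0854. A call has 1 to 12 rows; each row shifts and turns the commanded pose from where the row before left it, along the tool's axes as they then stand; what a row does not reach is not made up. A row lasts 1/10 s, in which the tool goes at most 50 mm and 8.59 degrees, less where a joint would pass 70% of its speed; a pose out of reach is approached as far as the arm can. A call with a gripper value outside its range is refused whole. The fingers move at their own pace and stop on an object; "grip_force" is the grip in N (left out, the last holds). Time passes only in rows, so rows that do not move let the fingers close. It gives the time, the measured TCP pose, the force, the opening and the grip force at its end, in the units of the state.
- r.read_state(): the state, without advancing time (a new reading comes with each control period).
- r.get_image(name): name is "side" or "top"; returns a dict with "image" (400x640x3 uint8, red, green, blue), "K" (3x3 intrinsics, pixels), "rvec" (rotation vector, rad) and "tvec" (3), from world to camera coordinates, as OpenCV has them. Camera axes: x right, y down, z forward; pixel columns grow to the right and rows downward; lengths in m; the calibration is good to about 2 mm. A picture is of the moment at which its call begins. There is no depth.
- r.sign_off(): hands the job in; it is judged then, once.
Trained networks look in the newest picture that a camera, given by its name, has taken for a name from the list of things; names that differ only in an ending like _2 or _b are one class to them, and where a whole thing is asked for, a point or a joint stands for the part that bears it (a point fixed in the world has none). Each returns a list of dicts, best first, with "conf" (0 to 1); they miss things now and then, are a little off and sometimes report something else, mostly with a low value. They report only what shows in the picture. A call takes as long as a camera call.
- r.recognise(label, camera): "uv" ([column, row] in pixels, amid what is visible of it).
- r.masks_of(label, camera): "region" (400x640 bool, what is visible of it) and "uv" ([column, row] in pixels, amid what is visible of it).
- r.tip_of(label, camera): "uv" ([column, row] in pixels: a listed point, or the origin of a listed thing).
The state is a dict: "t": time; "q": joint angles; "qvel": joint speeds; "joint_efforts": joint torques, N m; "position": TCP position; "tcp_rot": TCP orientation; "force": force on the tool from outside, world axes, zero at the start; "moment": the same for the moment, N m; "gripper_width": finger opening in m; "grasp_force": force on a finger pad.
Only numpy, scipy, OpenCV 4.12 (cv2) and the standard library are available. Lean on these libraries where they do the work, as an engineer would, in place of code of your own. Each camera call takes 0.05 s, during which the arm holds its last target. There are 200 camera calls.

## Task

The old half-bottle lies in its tilting cradle and must stand for a while, so that its sediment settles before it is opened. Push the knob of the brass keeper arm to swing the arm right off the neck until it points to the heel end of the cradle, alongside the bottle; then push the wooden cross bar at the neck end up and over, steadily and without flinging it or letting it drop, until the bed rests on its landing block and the bottle stands upright. Only push with the fingers, on the keeper and the wooden bed: do not touch, grip or lift the bottle, and leave the things around the cradle alone.

Things in the scene. Friction and masses are not known exactly. Their poses are not given: they have to be found in the camera images.
- cradle: Fixed wooden tilting bottle cradle: base board 310 x 160 mm, top 18 mm above the table. Origin: on the table below the bed's pivot. +x points to the heel end (board ends at x = 105 mm), -x to the neck end (board ends at x = -205 mm, the bed overhangs to x = -255 mm); the keeper's post stands on the +y side. z is up.
- pivot (a point): The bed's pivot axis (level, along the cradle's y): in the cradle's frame x = 0, y = 0, 40 mm above the table.
- bed (a joint): Angle (rad) of the wooden bed holding the bottle. 0: on its rest, neck end 25 degrees above level. Grows as the neck end goes up and over toward the heel, about the cradle's +y through pivot. Stop 1.134: upright on the landing block. Falls back below about 0.75; past about 0.95 it sinks, damped, onto the block by itself. Pushing the bar takes about 5 N along its arc, 10 to 15 N level.
- cross_bar (a point): Centre of the round wooden cross bar, 16 mm thick, 92 mm long (along the cradle's y), at the bed's neck end beyond the bottle's mouth: push here. Moves on a circle of 272 mm radius about pivot. At joint 0: 244 mm from the pivot toward -x, 160 mm above the table, nothing below it; a wine glass stands by on the +y side. At the stop: 6 mm to the heel side of the pivot, 312 mm above the table.
- keeper (a joint): Angle (rad) of the flat brass keeper arm. 0: level across the top of the neck, keeping the bottle down. Grows as it swings level about its post, counter-clockwise from above, free end toward the heel end. 1.57: points straight to the heel end, beside the bottle; stop at 1.9. Stays where it is left; under 1 N at the knob.
- keeper_post (a point): Top of the upright brass post (12 mm thick) about which the keeper arm swings, 199 mm above the table; in the cradle's frame x = -177 mm, y = +60 mm.
- keeper_knob (a point): Centre of the brass ball knob (18 mm) that stands on the free end of the keeper arm on an 11 mm stem; 102 mm from the post's axis, 227 mm above the table. The arm's top face is 25 mm below it; it moves with the arm. With the keeper shut it is at x = -177 mm, y = -42 mm in the cradle's frame, past the side of the neck.
- half_bottle: Full, sealed half-bottle with red capsule, 62 mm wide, 243 mm long, 0.7 kg, lying loose in the bed between two low side rails, foot against the heel plate. Origin: centre of its foot. z: along the bottle to its mouth. Its mouth's upper edge is about 200 mm above the table at the start.
- bottle_seat (a point): Point on the bed's heel plate where the centre of the bottle's foot rests; moves with the bed.
- wine_glass: Bystander: stemmed tasting glass with a little red wine, 65 mm wide, 155 mm tall, near the neck end, beside the cradle. Origin: underside centre. Not to be disturbed.
- corkscrew: Bystander: folded waiter's corkscrew lying on the table, 115 x 33 x 13 mm, beside the cradle. Origin: underside centre. Not to be disturbed.
- sparkling_cork: Bystander: mushroom-shaped sparkling-wine cork standing on end, 32 mm wide, 49 mm tall, beside the cradle. Origin: underside centre. Not to be disturbed.
- foil_knife: Bystander: black U-shaped foil cutter, 47 x 46 x 20 mm, beside the cradle. Origin: underside centre. Not to be disturbed.
- spout: Bystander: steel pouring spout with a cork foot, standing, 28 mm wide, 61 mm tall, beside the cradle. Origin: underside centre. Not to be disturbed.

How it is judged:
On the way, in this order (a step that is already met when the one before it is completed fails the run):
1. the keeper is swung off the neck while the bed still lies on its rest (value of joint keeper above 1.4 rad and value of joint bed below 0.1 rad), for 0.2 s.
2. the bed has been pushed up onto its landing block (value of joint bed above 1.09 rad), for 0.2 s.
At the end, for the whole second after the job is handed in: The bed is within 0.045 rad of its upright stop (joint bed above 1.09), the keeper is swung at least 1.4 rad open, the bottle stands within 0.07 rad of vertical on its seat (foot within 12 mm) and is at rest, and every bystander is within 20 mm of where it stood, none tipped (value of joint bed above 1.09 rad and value of joint keeper above 1.4 rad and angle between half_bottle's own z axis and vertical below 0.07 rad and distance between half_bottle and bottle_seat below 0.012 m and linear speed of half_bottle below 0.02 m/s and distance of each of wine_glass, corkscrew, sparkling_cork, foil_knife, spout from where it was at the start of the episode below 0.02 m and angle between each of wine_glass, sparkling_cork, spout's own z axis and vertical below 0.2 rad); the robot touches nothing.
It fails at once if the bottle is touched by the robot (contact force between any of the fingers, the arm and half_bottle above 1.5 N).
It fails at once if the bottle is lifted or shifted out of its seat in the bed (foot more than 20 mm from it) (distance between half_bottle and bottle_seat above 0.02 m).
It fails at once if the bed is flung up or let fall (faster than 2 rad/s) (velocity of joint bed above 2 rad/s or velocity of joint bed below -2 rad/s).
It fails at once if the cradle is squeezed or forced (more than 30 N) (contact force between the fingers and cradle above 30 N).
It fails at once if a bystander is pushed aside (20 mm) or knocked over (distance of any of wine_glass, corkscrew, sparkling_cork, foil_knife, spout from where it was at the start of the episode above 0.02 m or angle between any of wine_glass, sparkling_cork, spout's own z axis and vertical above 0.3 rad).
It also fails if it takes over 54 s, if anything falls off the work surface, if the arm or the gripper's body presses on something with over 40 N, if the wrist force passes 120 N, or if a joint passes its speed limit or range.

## Working session

There is one attempt and no reset: what is moved stays moved. The work goes in short steps, Python scripts to look and compute and a tool call to move; the robot and the scene stay as the last step left them, time stands still between calls to the robot, and variables do not carry over. Pictures are saved under pics/ and viewed, at most 10 in all, crops included, and the job is handed in when it is done.

Besides the shell and the picture viewer there is one more tool, called in YAML: its name, and indented under it one key for each argument. step_arm: Moves the arm, as the interface text tells. Its arguments: {"type":"object","properties":{"rows":{"type":"string"},"grip_force":{"type":"number"}},"required":["rows"]}

```bash
mkdir -p pics; cat > h.py <<'E'
import numpy as np,cv2
from rig import r
def P(im):
    R=cv2.Rodrigues(np.array(im['rvec'],float))[0];return np.array(im['K'])@np.c_[R,np.array(im['tvec'],float)]
def ray_z(im,uv,z):
    M=P(im);H=np.c_[M[:,0],M[:,1],M[:,2]*z+M[:,3]];p=np.linalg.solve(H,[uv[0],uv[1],1]);return p[:2]/p[2]
def tri(a,ua,b,ub):
    X=cv2.triangulatePoints(P(a),P(b),np.array(ua,float).reshape(2,1),np.array(ub,float).reshape(2,1));return (X[:3]/X[3]).ravel()
E
python3 - <<'E'
from h import *
ims={c:r.get_image(c) for c in('side','top')}
for c in ims: cv2.imwrite(f'pics/{c}0.png',ims[c]['image'][:,:,::-1])
Z=dict(keeper_post=.199,keeper_knob=.227,cross_bar=.160,pivot=.04,cradle=0,wine_glass=0,corkscrew=0,sparkling_cork=0,foil_knife=0,spout=0,half_bottle=None)
for n,z in Z.items():
    d={c:r.tip_of(n,c)[:2] for c in ims}
    for c in d:
        for e in d[c]: print(n,c,np.round(e['uv']),round(e['conf'],2),'' if z is None else ray_z(ims[c],e['uv'],z).round(3))
    if d['side'] and d['top']: print('   tri',tri(ims['side'],d['side'][0]['uv'],ims['top'],d['top'][0]['uv']).round(3))
s=r.read_state();print({k:np.round(s[k],3) for k in('t','q','position','tcp_rot','force','gripper_width')})
E
```

```text
keeper_post side [335. 153.] 0.56 [ 0.601 -0.024]
keeper_post top [268. 159.] 0.7 [ 0.598 -0.021]
   tri [ 0.6   -0.022  0.198]
keeper_knob side [291. 144.] 0.54 [ 0.495 -0.006]
keeper_knob top [265. 212.] 0.56 [ 0.491 -0.023]
   tri [ 0.492 -0.025  0.238]
cross_bar side [307. 153.] 0.89 [0.546 0.056]
cross_bar top [241. 191.] 0.79 [0.536 0.038]
   tri [0.538 0.035 0.173]
pivot side [321. 252.] 0.8 [ 0.528 -0.193]
pivot top [350. 201.] 0.86 [ 0.527 -0.202]
   tri [ 0.526 -0.201  0.049]
cradle side [319. 265.] 0.77 [ 0.523 -0.195]
cradle top [348. 201.] 0.77 [ 0.53  -0.198]
   tri [ 0.526 -0.198  0.002]
wine_glass side [343. 193.] 0.98 [0.654 0.071]
wine_glass top [237. 148.] 0.82 [0.655 0.082]
   tri [ 0.657  0.084 -0.01 ]
corkscrew side [261. 263.] 0.6 [ 0.388 -0.16 ]
corkscrew top [332. 259.] 0.82 [ 0.384 -0.162]
   tri [ 0.386 -0.162  0.003]
sparkling_cork side [273. 292.] 0.67 [ 0.405 -0.251]
sparkling_cork top [348. 204.] 0.66 [ 0.522 -0.2  ]
sparkling_cork top [371. 251.] 0.48 [ 0.407 -0.258]
   tri [ 0.47  -0.206 -0.056]
foil_knife top [283. 250.] 0.49 [ 0.404 -0.041]
spout side [353. 211.] 0.42 [ 0.659 -0.018]
spout top [282. 150.] 0.39 [ 0.654 -0.03 ]
   tri [ 0.653 -0.031  0.011]
half_bottle side [322. 237.] 0.89 
half_bottle side [320. 263.] 0.56 
half_bottle top [352. 198.] 0.88 
   tri [ 0.53  -0.2    0.095]
{'t': np.float64(1.2), 'q': array([-1.378,  0.259,  1.535,  0.   ,  1.348, -0.203]), 'position': array([ 0.212, -0.507,  0.231]), 'tcp_rot': array([0.   , 0.98 , 0.197, 0.   ]), 'force': array([ 0.277, -0.273,  0.278]), 'gripper_width': np.float64(0.086)}
```

View pics/side0.png

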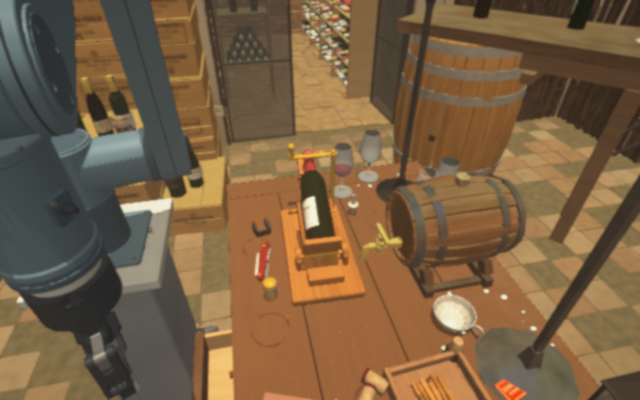

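View pics/top0.png

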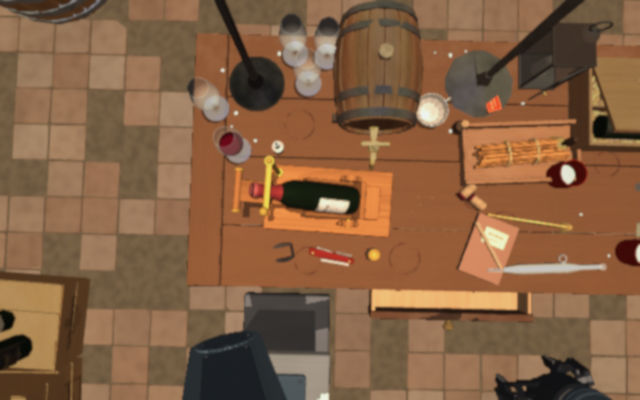

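The side view shows the bottle with its neck away from the camera, knob near (291,144), post (335,153), bar (307,153). In the top view the neck end points left (+y), with the bar at (238,190), the knob at (265,212), the post at (268,159) and the glass at (232,143). The network's points agree with these.

```bash
cat > fit.py <<'E'
from h import *
from scipy.optimize import least_squares
ims={c:r.get_image(c) for c in('side','top')}
pts=dict(keeper_post=(-.177,.06,.199),keeper_knob=(-.177,-.042,.227),cross_bar=(-.244,0,.16),pivot=(0,0,.04),cradle=(0,0,0))
obs=[]
for n in pts:
    for c in ims:
        e=r.tip_of(n,c)
        if e: obs.append((n,c,np.array(e[0]['uv'])))
def W(p,X): c,s=np.cos(p[2]),np.sin(p[2]);return np.array([p[0]+c*X[0]-s*X[1],p[1]+s*X[0]+c*X[1],X[2]])
def res(p):
    o=[]
    for n,c,uv in obs:
        q=P(ims[c])@np.r_[W(p,pts[n]),1];o+=list(q[:2]/q[2]-uv)
    return np.array(o)
f=least_squares(res,[.526,-.198,-1.61],loss='soft_l1')
print('pose',f.x.round(4))
for (n,c,_),e in zip(obs,res(f.x).reshape(-1,2)): print(n,c,e.round(1))
for n in pts: print(n,W(f.x,pts[n]).round(4))
E
python3 fit.py; python3 - <<'E'
from h import *
from scipy.spatial.transform import Rotation as R
q=r.read_state()['tcp_rot'];print(R.from_quat(np.roll(q,-1)).as_matrix().round(4))
E
```

```text
pose [ 0.5288 -0.1999 -1.6145]
keeper_post side [-0.5 -1.1]
keeper_post top [3.7 2.6]
keeper_knob side [1.9 2.6]
keeper_knob top [-0.6  0.1]
cross_bar side [-1.   0.3]
cross_bar top [-0.2 -1.9]
pivot side [-0.4  3.5]
pivot top [-0.9  1.3]
cradle side [2.5 0.5]
cradle top [-1.9 -6.3]
keeper_post [ 0.5964 -0.0256  0.199 ]
keeper_knob [ 0.4945 -0.0212  0.227 ]
cross_bar [0.5394 0.0439 0.16  ]
pivot [ 0.5288 -0.1999  0.04  ]
cradle [ 0.5288 -0.1999  0.    ]
[[ 0.9227  0.3855 -0.    ]
 [ 0.3855 -0.9227  0.    ]
 [ 0.     -0.     -1.    ]]
```

step_arm:
  rows: "0 0 -0.035 0 0 0 0.04; 0 0 -0.034 0 0 0 0.04; 0.032 -0.02425 0 0 0 0 0.04; 0.032 -0.02425 0 0 0 0 0.04; 0.032 -0.02425 0 0 0 0 0.04; 0.032 -0.02425 0 0 0 0 0.04; 0.032 -0.02425 0 0 0 0 0.04; 0.032 -0.02425 0 0 0 0 0.04; 0.032 -0.02425 0 0 0 0 0.04; 0.032 -0.02425 0 0 0 0 0.04; 0.032 -0.02425 0 0 0 0 0.04; 0.032 -0.02425 0 0 0 0 0.04"

```text
t: 3.0
position: [0.4144, -0.1588, 0.3006]
tcp_rot: [0.0, 0.98, 0.197, 0.0]
force: [0.6, -0.8, -0.4]
gripper_width: 0.0399
grasp_force: 0.0
```

step_arm:
  rows: "0.032 -0.02425 0 0 0 0 0.04; 0.032 -0.02425 0 0 0 0 0.04; 0.032 -0.02425 0 0 0 0 0.04; 0.032 -0.02425 0 0 0 0 0.04; 0 0 0 0 0 8.4 0.04; 0 0 0 0 0 8.4 0.04; 0 0 0 0 0 8.4 0.04; 0 0 0 0 0 0 0.04; 0 0 0 0 0 0 0.04"

```text
t: 3.9
position: [0.4945, -0.0215, 0.3003]
tcp_rot: [0.0, 1.0, -0.02, 0.0]
force: [-0.6, 0.0, -0.1]
gripper_width: 0.04
grasp_force: 0.0
```

```bash
python3 - <<'E'
from h import *
a=[]
for c in('side','top'):
    im=r.get_image(c); 
    q=P(im)@np.array([.4945,-.0215,.227,1]);q=q[:2]/q[2];print(c,q.round())
    I=im['image'][:,:,::-1].copy(); u,v=map(int,q); cr=I[max(v-75,0):v+75,u-75:u+75]
    a.append(cv2.resize(cr,(400,400),interpolation=cv2.INTER_CUBIC))
cv2.imwrite('pics/a1.png',np.hstack(a))
E
```

```text
side [292. 148.]
top [264. 211.]
```

View pics/a1.png

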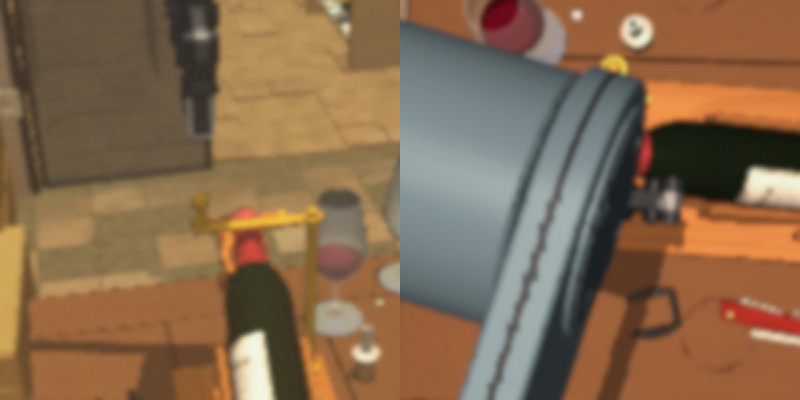

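The knob shows at the predicted spot in the side view (292,148), with the fingers above it.

step_arm:
  rows: "0 0 0.03 0 0 0 0.04; 0 0 0.03 0 0 0 0.04; 0 0 0.015 0 0 0 0.04; 0 0 0.012 0 0 0 0.04; 0 0 0 0 0 0 0.04"

```text
t: 4.5
position: [0.4937, -0.0214, 0.2119]
tcp_rot: [-0.0, 1.0, -0.022, -0.001]
force: [0.3, -0.3, 0.1]
gripper_width: 0.0402
grasp_force: 0.0
```

step_arm:
  rows: "0.0004 0.0089 0 0 0 -5 0.04; 0.0004 0.0089 0 0 0 -5 0.04; 0.0004 0.0089 0 0 0 -5 0.04; 0.0004 0.0089 0 0 0 -5 0.04; 0.0004 0.0089 0 0 0 -5 0.04; 0 0 0 0 0 0 0.04"

```text
t: 5.1
position: [0.5033, -0.0661, 0.2145]
tcp_rot: [0.001, 0.981, 0.195, 0.001]
force: [0.5, 0.3, 0.9]
gripper_width: 0.04
grasp_force: 0.0
```

step_arm:
  rows: "0.0004 0.0089 0 0 0 -5 0.04; 0.0004 0.0089 0 0 0 -5 0.04; 0.0004 0.0089 0 0 0 -5 0.04; 0.0004 0.0089 0 0 0 -5 0.04; 0.0004 0.0089 0 0 0 -5 0.04; 0.0004 0.0089 0 0 0 -5 0.04; 0.0004 0.0089 0 0 0 -5 0.04; 0 0 0 0 0 0 0.04"

```text
t: 5.9
position: [0.5427, -0.1124, 0.2139]
tcp_rot: [0.001, 0.877, 0.48, 0.0]
force: [-1.1, -0.0, 0.3]
gripper_width: 0.0395
grasp_force: 0.0
```

```bash
python3 - <<'E'
from h import *
s=r.read_state();p=s['position'];print(p)
im=r.get_image('side');q=P(im)@np.r_[p,1];q=q[:2]/q[2];print(q)
e=r.tip_of('keeper_knob','side')
for x in e[:2]: print(x['uv'],x['conf'],ray_z(im,x['uv'],.227))
I=im['image'][:,:,::-1]; u,v=300,170
cv2.imwrite('pics/a2.png',cv2.resize(I[v-75:v+75,u-75:u+75],(500,500),interpolation=cv2.INTER_CUBIC))
E
```

```text
[ 0.54269993 -0.11238619  0.2139166 ]
[319.7436218  170.38523364]
[318.6, 162.8] 0.66 [ 0.54251436 -0.1014344 ]
```

View pics/a2.png

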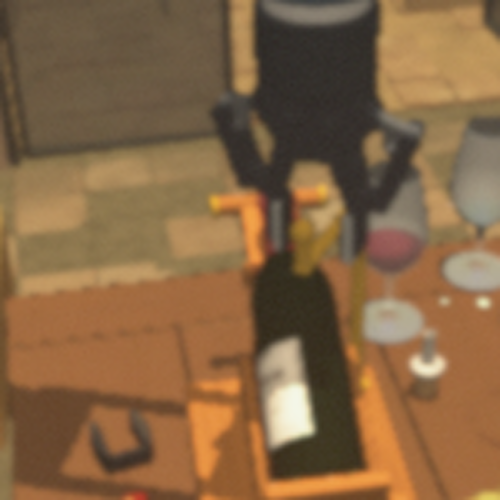

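The knob is caged between the fingers, around pixel (319,163) in the full picture, and the arm has swung about 55°. I'm continuing the swing.

step_arm:
  rows: "0.0004 0.0089 0 0 0 -5 0.04; 0.0004 0.0089 0 0 0 -5 0.04; 0.0004 0.0089 0 0 0 -5 0.04; 0.0004 0.0089 0 0 0 -5 0.04; 0.0004 0.0089 0 0 0 -5 0.04; 0.0004 0.0089 0 0 0 -5 0.04; 0.0004 0.0089 0 0 0 -5 0.04; 0.0002 0.0044 0 0 0 -2.5 0.04; 0 0 0 0 0 0 0.04; 0 0 0 0 0 0 0.04"

```text
t: 7.0
position: [0.6052, -0.1271, 0.2134]
tcp_rot: [-0.0, 0.677, 0.736, -0.0]
force: [0.6, 0.2, 0.6]
gripper_width: 0.0401
grasp_force: 0.0
```

step_arm:
  rows: "0 -0.002 0 0 0 0 0.04; 0 0 -0.02 0 0 0 0.04; 0 0 -0.04 0 0 0 0.04; 0 0 -0.04 0 0 0 0.04; 0 0 0 0 0 0 0"

```text
t: 7.5
position: [0.6054, -0.1285, 0.3204]
tcp_rot: [0.006, 0.676, 0.737, 0.002]
force: [0.3, -0.7, 0.3]
gripper_width: 0.0264
grasp_force: 0.0
```

```bash
python3 - <<'E'
from h import *
im=r.get_image('side')
for x in r.tip_of('keeper_knob','side')[:2]: print(x['uv'],x['conf'],ray_z(im,x['uv'],.227))
I=im['image'][:,:,::-1]; u,v=320,170
cv2.imwrite('pics/a3.png',cv2.resize(I[v-75:v+75,u-75:u+75],(500,500),interpolation=cv2.INTER_CUBIC))
s=r.read_state();print(s['position'],s['q'])
E
```

```text
[344.1, 163.1] 0.47 [ 0.59731837 -0.11496647]
[ 0.60355759 -0.12780518  0.31464477] [-3.89221285e-01  3.42537032e-01  1.21889907e+00 -4.27601250e-05
  1.57740537e+00 -4.75077108e-01]
```

View pics/a3.png

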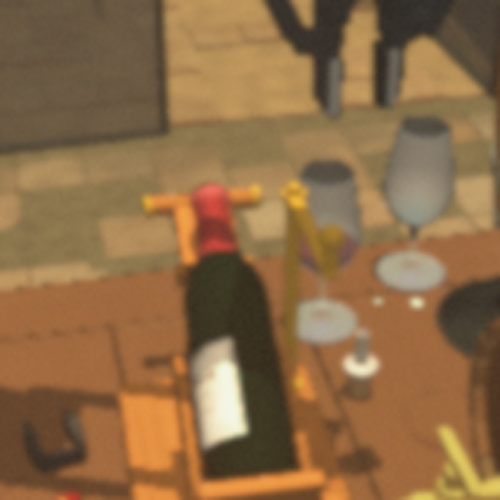

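The keeper now points to the heel beside the bottle: the knob is near (344,163) and the post near (333,153), which is about 1.6 rad. Next I'll plan the bar push.

```bash
cat > plan.py <<'E'
from h import *
from scipy.spatial.transform import Rotation as R
PX,PY,YAW=.5288,-.1999,-1.6145
C=R.from_euler('z',YAW)
a0=np.arctan2(.120,.244)
tau=lambda th:np.radians(35)*max(0,1-th/1.0)
def pose(th,back=0,tip=.02,yc=-.005,t=None):
    t=tau(th) if t is None else t
    B=np.array([-.272*np.cos(a0+th),yc,.04+.272*np.sin(a0+th)])
    m=np.array([np.cos(t),0,np.sin(t)]);z=np.array([np.sin(t),0,-np.cos(t)])
    p=B-m*(.019+back)+z*tip
    M=np.c_[-m,np.cross(z,-m),z]
    return C.apply(p)+[PX,PY,0],C*R.from_matrix(M)
def rows(cur,targets):
    for p,q in targets:
        d=cur[1].inv().apply(p-cur[0]);w=(cur[1].inv()*q).as_rotvec(degrees=True)
        print(d.round(4),w.round(2),'->',p.round(3));cur=(p,q)
    return cur
def state():
    s=r.read_state();return np.array(s['position']),R.from_quat(np.roll(s['tcp_rot'],-1))
E
python3 - <<'E'
from plan import *
c=state();print(c[0])
pb,qb=pose(0,.045)
hi=np.array([pb[0],pb[1],.325]);q0=pose(0,t=0)[1]
print('turn level');c=rows(c,[(c[0],q0)])
print('go');c=rows(c,[(hi,q0)])
print('tilt');c=rows(c,[(hi,qb)])
print('down');c=rows(c,[(pb,qb)])
print('in');c=rows(c,[pose(0,.0)])
print('arc');rows(c,[pose(t) for t in np.arange(.05,1.06,.1)])
E
```

```text
[ 0.60355759 -0.12780518  0.31464477]
turn level
[0. 0. 0.] [0.14 0.07 7.42] -> [ 0.604 -0.128  0.315]
go
[ 0.2097 -0.0765 -0.0104] [0. 0. 0.] -> [0.536 0.085 0.325]
tilt
[0. 0. 0.] [  0. -35.  -0.] -> [0.536 0.085 0.325]
down
[0.1251 0.     0.1786] [0. 0. 0.] -> [0.536 0.085 0.107]
in
[-0.045 -0.     0.   ] [0. 0. 0.] -> [0.535 0.048 0.133]
arc
[-0.0115 -0.     -0.0068] [0.   1.75 0.  ] -> [0.534 0.043 0.145]
[-0.0235  0.     -0.0126] [-0.   3.5  0. ] -> [0.534 0.03  0.168]
[-0.0239 -0.     -0.0116] [-0.   3.5 -0. ] -> [0.533 0.015 0.19 ]
[-0.0243 -0.     -0.0107] [0.  3.5 0. ] -> [ 0.532 -0.002  0.211]
[-0.0247  0.     -0.0097] [ 0.   3.5 -0. ] -> [ 0.532 -0.021  0.229]
[-0.025   0.     -0.0087] [ 0.   3.5 -0. ] -> [ 0.531 -0.042  0.246]
[-0.0252 -0.     -0.0076] [ 0.   3.5 -0. ] -> [ 0.53  -0.064  0.26 ]
[-0.0255  0.     -0.0066] [0.  3.5 0. ] -> [ 0.529 -0.087  0.272]
[-0.0257 -0.     -0.0056] [-0.   3.5 -0. ] -> [ 0.528 -0.112  0.281]
[-0.0258  0.     -0.0045] [ 0.   3.5 -0. ] -> [ 0.527 -0.137  0.288]
[-0.0265 -0.     -0.0028] [0.   1.75 0.  ] -> [ 0.525 -0.163  0.291]
```

step_arm:
  rows: "0 0 0 0 0 7.4 0; 0.035 -0.0127 -0.002 0 0 0 0; 0.035 -0.0127 -0.002 0 0 0 0; 0.035 -0.0127 -0.002 0 0 0 0; 0.035 -0.0128 -0.002 0 0 0 0; 0.035 -0.0128 -0.002 0 0 0 0; 0.035 -0.0128 0 0 0 0 0; 0 0 0 0 -7 0 0; 0 0 0 0 -7 0 0; 0 0 0 0 -7 0 0; 0 0 0 0 -7 0 0; 0 0 0 0 -7 0 0"

```text
t: 8.8
position: [0.5354, 0.0855, 0.3224]
tcp_rot: [0.21, 0.688, 0.66, -0.219]
force: [0.4, -0.2, 0.1]
gripper_width: -0.0001
grasp_force: 0.0
```

step_arm:
  rows: "0 0 0 0 0 0 0; 0 0 0 0 0 0 0"

```text
t: 9.0
position: [0.5354, 0.0859, 0.3214]
tcp_rot: [0.207, 0.688, 0.661, -0.218]
force: [0.1, 0.1, 0.6]
gripper_width: 0.0002
grasp_force: 0.0
```

```bash
python3 - <<'E'
from plan import *
c=state();print(c[0],r.read_state()['q'])
pb,qb=pose(0,.045);rows(c,[(pb,qb)])
E
```

```text
[0.53536497 0.08593374 0.32142269] [ 0.30644665  0.36418231  1.32303386 -0.57073191  1.6721013   0.35049759]
[0.1222 0.0017 0.1763] [-0.08 -0.06  0.26] -> [0.536 0.085 0.107]
```

step_arm:
  rows: "0.0204 0.0003 0.0294 0 0 0 0; 0.0204 0.0003 0.0294 0 0 0 0; 0.0204 0.0003 0.0294 0 0 0 0; 0.0204 0.0003 0.0294 0 0 0 0; 0.0204 0.0003 0.0294 0 0 0 0; 0.0204 0.0003 0.0294 0 0 0 0; 0 0 0 0 0 0 0; 0 0 0 0 0 0 0"

```text
t: 9.8
position: [0.5379, 0.0832, 0.1095]
tcp_rot: [0.208, 0.689, 0.659, -0.217]
force: [0.6, 0.2, 1.3]
gripper_width: -0.0001
grasp_force: 0.0
```

```bash
python3 - <<'E'
from plan import *
c=state();print(c[0]);rows(c,[pose(0,0)])
im=r.get_image('side');I=im['image'][:,:,::-1]; u,v=310,160
cv2.imwrite('pics/a4.png',cv2.resize(I[v-60:v+60,u-60:u+60],(500,500),interpolation=cv2.INTER_CUBIC))
E
```

```text
[0.53793786 0.08318623 0.10954539]
[-0.042  -0.0017  0.0011] [-0.03 -0.03 -0.03] -> [0.535 0.048 0.133]
```

View pics/a4.png

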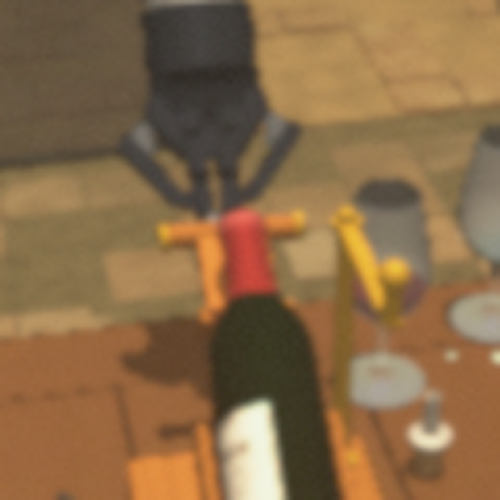

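The fingers are behind the bar, a little left of its centre. The bar runs from crop x≈165 to 300, and the fingers are at about (213,195). I'm closing in.

step_arm:
  rows: "-0.012 -0.0005 0 0 0 0 0; -0.01 -0.0005 0.001 0 0 0 0; -0.006 -0.0005 0 0 0 0 0; -0.005 0 0 0 0 0 0; -0.005 0 0 0 0 0 0; 0 0 0 0 0 0 0"

```text
t: 10.45
position: [0.535, 0.0523, 0.1302]
tcp_rot: [0.208, 0.689, 0.66, -0.217]
force: [-0.2, -0.2, -0.1]
gripper_width: 0.0001
grasp_force: 0.0
```

step_arm:
  rows: "-0.004 0 0 0 0 0 0; -0.003 0 -0.001 0 0 0 0; -0.003 0 -0.001 0 0 0 0; 0 0 0 0 0 0 0"

```text
t: 10.85
position: [0.5346, 0.0468, 0.1368]
tcp_rot: [0.208, 0.689, 0.66, -0.216]
force: [-0.4, 5.0, -0.1]
gripper_width: 0.0
grasp_force: 2.0
```

step_arm:
  rows: "-0.0047 0 -0.0026 0 0.7 0 0; -0.0047 0 -0.0026 0 0.7 0 0; -0.0047 0 -0.0026 0 0.7 0 0; -0.0047 0 -0.0026 0 0.7 0 0; -0.0047 0 -0.0025 0 0.7 0 0; -0.0047 0 -0.0025 0 0.7 0 0; 0 0 0 0 0 0 0"

```text
t: 11.55
position: [0.5342, 0.0311, 0.1659]
tcp_rot: [0.184, 0.696, 0.667, -0.191]
force: [-0.4, 4.7, 0.3]
gripper_width: 0.0001
grasp_force: 1.5
```

```bash
python3 - <<'E'
from plan import *
s=r.read_state();c=state();print(c[0],s['force'],s['moment'])
for th in(.1,.12,.14):print(th,pose(th)[0])
print((c[1].inv()*pose(.12)[1]).as_rotvec(degrees=True))
im=r.get_image('side');e=r.tip_of('cross_bar','side');print(e[:1])
for th in(0,.1,.15): 
    q=P(im)@np.r_[C.apply([-.272*np.cos(a0+th),0,.04+.272*np.sin(a0+th)])+[PX,PY,0],1];print(th,q[:2]/q[2])
E
```

```text
[0.53418007 0.03108566 0.16587633] [-0.35478864  4.70295909  0.32916112] [ 0.67892581 -0.03647565  0.01613153]
0.1 [0.53414291 0.03671861 0.15682624]
0.12 [0.53402963 0.03412816 0.16148695]
0.14 [0.53391232 0.03144572 0.16609232]
[ 0.10011792 -0.07617131  0.0355922 ]
[{'uv': [307.1, 145.2], 'conf': 0.65}]
0 [305.78145661 155.73924634]
0.1 [306.30029068 150.39026434]
0.15 [306.62438748 147.96107976]
```

step_arm:
  rows: "-0.0059 0 -0.003 0 0.87 0 0; -0.006 0 -0.0029 0 0.87 0 0; -0.006 0 -0.0029 0 0.87 0 0; -0.006 0 -0.0029 0 0.87 0 0; -0.006 0 -0.0028 0 0.87 0 0; -0.006 0 -0.0028 0 0.87 0 0; -0.0061 0 -0.0027 0 0.87 0 0; -0.0061 0 -0.0027 0 0.87 0 0; -0.0061 0 -0.0026 0 0.87 0 0; -0.0061 0 -0.0026 0 0.87 0 0"

```text
t: 12.65
position: [0.532, -0.011, 0.2177]
tcp_rot: [0.132, 0.709, 0.679, -0.138]
force: [-0.4, 2.7, -0.3]
gripper_width: -0.0
grasp_force: 1.4
```

```bash
python3 - <<'E'
from plan import *
c=state();print(c[0])
for th in(.36,.38,.4,.42):print(th,pose(th)[0])
print((c[1].inv()*pose(.37)[1]).as_rotvec(degrees=True))
im=r.get_image('side');e=r.tip_of('cross_bar','side');print(e[:1])
for th in(.35,.4,.45): 
    q=P(im)@np.r_[C.apply([-.272*np.cos(a0+th),0,.04+.272*np.sin(a0+th)])+[PX,PY,0],1];print(th,q[:2]/q[2])
E
```

```text
[ 0.53199006 -0.01099241  0.21769441]
0.36 [ 0.53237196 -0.00377751  0.21259562]
0.38 [ 0.53221075 -0.00746387  0.21640205]
0.4 [ 0.53204629 -0.01122455  0.22013151]
0.42 [ 0.53187864 -0.01505796  0.22378252]
[ 0.00444081 -0.00622424  0.06841537]
[{'uv': [309.6, 136.6], 'conf': 0.79}]
0.35 [308.38000079 140.15368187]
0.4 [308.93945256 138.74365579]
0.45 [309.54922596 137.57804165]
```

step_arm:
  rows: "-0.0061 0 -0.0026 0 0.87 0 0; -0.0061 0 -0.0025 0 0.87 0 0; -0.0062 0 -0.0024 0 0.87 0 0; -0.0062 0 -0.0024 0 0.87 0 0; -0.0062 0 -0.0023 0 0.87 0 0; -0.0062 0 -0.0022 0 0.87 0 0; -0.0062 0 -0.0022 0 0.87 0 0; -0.0062 0 -0.0021 0 0.87 0 0; -0.0063 0 -0.0021 0 0.87 0 0; -0.0063 0 -0.002 0 0.87 0 0; -0.0063 0 -0.0019 0 0.87 0 0; -0.0063 0 -0.0019 0 0.87 0 0"

```text
t: 13.95
position: [0.5295, -0.074, 0.2651]
tcp_rot: [0.07, 0.718, 0.688, -0.073]
force: [-0.3, 0.7, -1.1]
gripper_width: 0.0
grasp_force: 0.5
```

```bash
python3 - <<'E'
from plan import *
c=state();print(c[0])
for th in(.66,.68,.7,.72):print(th,pose(th)[0])
print((c[1].inv()*pose(.67)[1]).as_rotvec(degrees=True))
im=r.get_image('side');e=r.tip_of('cross_bar','side');print(e[:1])
for th in(.65,.7,.75): 
    q=P(im)@np.r_[C.apply([-.272*np.cos(a0+th),0,.04+.272*np.sin(a0+th)])+[PX,PY,0],1];print(th,q[:2]/q[2])
I=im['image'][:,:,::-1]; u,v=310,160
cv2.imwrite('pics/a5.png',cv2.resize(I[v-90:v+90,u-90:u+90],(540,540),interpolation=cv2.INTER_CUBIC))
E
```

```text
[ 0.52952672 -0.07402011  0.26510853]
0.66 [ 0.52964567 -0.06611886  0.26099084]
0.68 [ 0.52944351 -0.07074166  0.26350475]
0.7 [ 0.52923926 -0.07541234  0.26592341]
0.72 [ 0.52903299 -0.08012896  0.26824591]
[0.02118036 0.04407065 0.07801104]
[{'uv': [313.2, 139.2], 'conf': 0.84}]
0.65 [312.50744906 135.65813725]
0.7 [313.37936811 135.94063071]
0.75 [314.3045315  136.55906062]
```

View pics/a5.png

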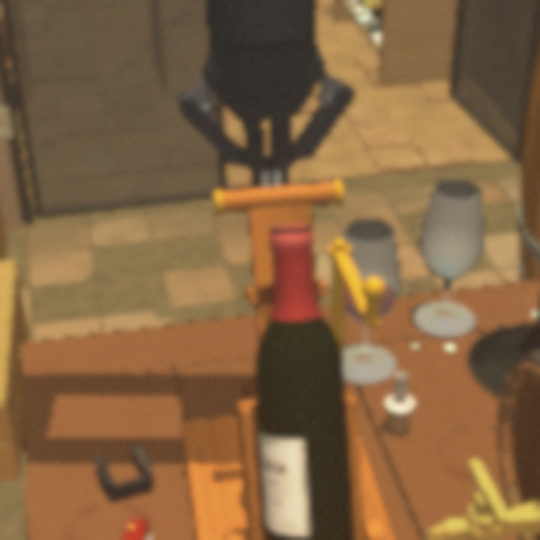

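The bed is at about 0.7 rad. The bar at (313,139) sits well on the fingers and the bottle is clear of them.

step_arm:
  rows: "-0.0051 0 -0.0015 0 0.7 0 0; -0.0051 0 -0.0014 0 0.7 0 0; -0.0051 0 -0.0014 0 0.7 0 0; -0.0051 0 -0.0013 0 0.7 0 0; -0.0051 0 -0.0013 0 0.7 0 0; -0.0051 0 -0.0012 0 0.7 0 0; -0.0051 0 -0.0012 0 0.7 0 0; -0.0051 0 -0.0011 0 0.7 0 0; -0.0051 0 -0.0011 0 0.7 0 0; -0.0052 0 -0.001 0 0.7 0 0; -0.0052 0 -0.001 0 0.7 0 0; -0.0052 0 -0.001 0 0.7 0 0"

```text
t: 15.25
position: [0.5271, -0.1328, 0.2876]
tcp_rot: [0.019, 0.722, 0.692, -0.02]
force: [-0.5, -0.7, 0.9]
gripper_width: 0.0001
grasp_force: 0.1
```

step_arm:
  rows: "-0.0052 0 -0.001 0 0.7 0 0; -0.0052 0 -0.001 0 0.7 0 0; -0.0052 0 -0.0009 0 0.7 0 0; -0.0052 0 -0.0008 0 0.5 0 0; 0 0 0 0 0 0 0; 0 0 0 0 0 0 0; 0 0 0 0 0 0 0; 0 0 0 0 0 0 0; 0 0 0 0 0 0 0; 0 0 0 0 0 0 0"

```text
t: 16.25
position: [0.5262, -0.1526, 0.292]
tcp_rot: [0.004, 0.722, 0.692, -0.004]
force: [-0.5, -0.4, -0.3]
gripper_width: -0.0002
grasp_force: 0.0
```

```bash
cat > chk.py <<'E'
from plan import *
import sys
s=r.read_state();c=state();print(s['t'],c[0],s['force'])
for th in(.95,1.,1.05):print(th,pose(th)[0])
im=r.get_image('side');e=r.tip_of('cross_bar','side');print(e[:1])
for th in(.95,1.,1.05,1.134): 
    q=P(im)@np.r_[C.apply([-.272*np.cos(a0+th),0,.04+.272*np.sin(a0+th)])+[PX,PY,0],1];print(th,q[:2]/q[2])
I=im['image'][:,:,::-1]; u,v=310,190
cv2.imwrite(sys.argv[1],cv2.resize(I[v-90:v+90,u-90:u+90],(540,540),interpolation=cv2.INTER_CUBIC))
E
python3 chk.py pics/a6.png
```

```text
16.25 [ 0.52620571 -0.15260417  0.29197571] [-0.52058566 -0.41044031 -0.2967377 ]
0.95 [ 0.5265448  -0.13702587  0.28779152]
1.0 [ 0.52598346 -0.14986191  0.29024288]
1.05 [ 0.52539168 -0.16339406  0.29144786]
[{'uv': [321.2, 151.3], 'conf': 0.8}]
0.95 [318.52624831 142.68632921]
1.0 [319.70584735 145.19820742]
1.05 [320.93115894 148.12452626]
1.134 [323.08449908 153.99543448]
```

View pics/a6.png

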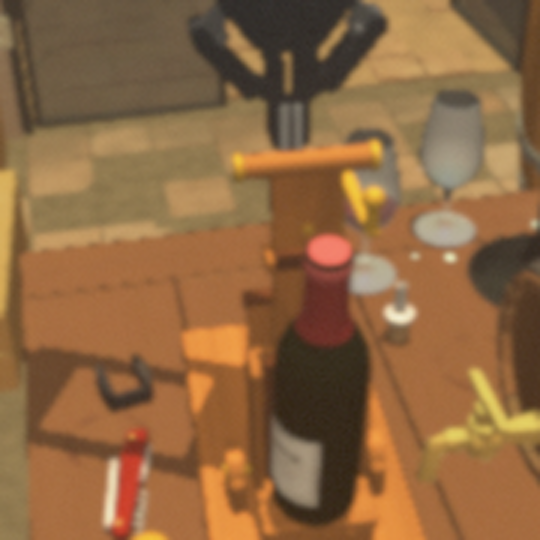

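The bed has left the fingers and the force reads zero. The bottle looks upright. I'll wait, then check that the bar has settled.

step_arm:
  rows: "0 0 0 0 0 0 0; 0 0 0 0 0 0 0; 0 0 0 0 0 0 0; 0 0 0 0 0 0 0; 0 0 0 0 0 0 0; 0 0 0 0 0 0 0; 0 0 0 0 0 0 0; 0 0 0 0 0 0 0; 0 0 0 0 0 0 0; 0 0 0 0 0 0 0"

```text
t: 17.35
position: [0.5262, -0.1529, 0.292]
tcp_rot: [0.004, 0.722, 0.692, -0.004]
force: [0.0, -0.1, 0.3]
gripper_width: -0.0002
grasp_force: 0.0
```

```bash
python3 chk.py pics/a7.png
```

```text
17.35 [ 0.52619196 -0.15286623  0.29199037] [ 0.00495415 -0.06423371  0.29010071]
0.95 [ 0.5265448  -0.13702587  0.28779152]
1.0 [ 0.52598346 -0.14986191  0.29024288]
1.05 [ 0.52539168 -0.16339406  0.29144786]
[{'uv': [324.1, 155.9], 'conf': 0.56}]
0.95 [318.52624831 142.68632921]
1.0 [319.70584735 145.19820742]
1.05 [320.93115894 148.12452626]
1.134 [323.08449908 153.99543448]
```

step_arm:
  rows: "0 0 0 0 0 0 0; 0 0 0 0 0 0 0; 0 0 0 0 0 0 0; 0 0 0 0 0 0 0; 0 0 0 0 0 0 0; 0 0 0 0 0 0 0; 0 0 0 0 0 0 0; 0 0 0 0 0 0 0; 0 0 0 0 0 0 0; 0 0 0 0 0 0 0"

```text
t: 18.45
position: [0.5262, -0.1529, 0.292]
tcp_rot: [0.004, 0.722, 0.692, -0.004]
force: [-0.6, -0.3, 0.0]
gripper_width: -0.0001
grasp_force: 0.0
```

```bash
python3 chk.py pics/a8.png
```

```text
18.45 [ 0.5261839  -0.15285065  0.29197839] [-0.58943694 -0.29649368  0.0288884 ]
0.95 [ 0.5265448  -0.13702587  0.28779152]
1.0 [ 0.52598346 -0.14986191  0.29024288]
1.05 [ 0.52539168 -0.16339406  0.29144786]
[{'uv': [322.2, 152.4], 'conf': 0.8}]
0.95 [318.52624831 142.68632921]
1.0 [319.70584735 145.19820742]
1.05 [320.93115894 148.12452626]
1.134 [323.08449908 153.99543448]
```

View pics/a8.png

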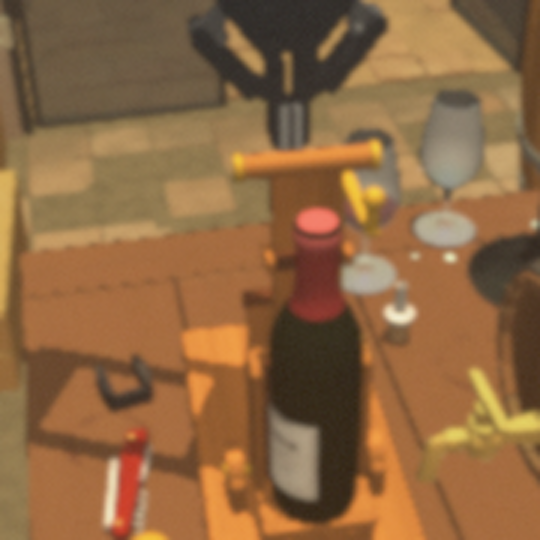

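The bar is unchanged since the last picture, so the bed is on its stop. The bottle had rocked and has come back: its mouth went from crop (330,250) to (318,220). I'm backing the fingers away and will then check that it stands still and vertical.

step_arm:
  rows: "0.01 0 0 0 0 0 0; 0.02 0 0 0 0 0 0; 0.03 0 0 0 0 0 0; 0.03 0 -0.02 0 0 0 0; 0 0 -0.03 0 0 0 0; 0 0 0 0 0 0 0; 0 0 0 0 0 0 0; 0 0 0 0 0 0 0; 0 0 0 0 0 0 0; 0 0 0 0 0 0 0"

```text
t: 19.55
position: [0.5296, -0.0626, 0.34]
tcp_rot: [0.003, 0.722, 0.692, -0.005]
force: [-0.5, 0.4, 0.5]
gripper_width: -0.0002
grasp_force: 0.0
```

```bash
cat > m.py <<'E'
from plan import *
def axis(im,m):
    # red capsule top: centroid of the lightest red disc
    I=cv2.cvtColor(im['image'],cv2.COLOR_RGB2HSV)
    red=(((I[...,0]<6)|(I[...,0]>172))&(I[...,1]>110)&m).astype(np.uint8)
    v,u=np.nonzero(red);return len(u),u.mean().round(2),v.min(),np.median(u[v<v.min()+8])
for i in range(3):
    im=r.get_image('side');k=r.masks_of('half_bottle','side')[0];m=k['region']
    v,u=np.nonzero(m);print(r.read_state()['t'],len(u),u.mean().round(2),v.mean().round(2),v.min(),v.max(),axis(im,m))
M=P(im)
def pr(p): q=M@np.r_[p,1];return (q[:2]/q[2]).round(1)
for c in('side','top'):
    im=r.get_image(c);M=P(im)
    t=r.tip_of('half_bottle',c);s=r.tip_of('bottle_seat',c);print(c,'foot',t and t[0],'seat',s and s[0])
    k=r.masks_of('half_bottle',c)
    if k: v,u=np.nonzero(k[0]['region']);print('mask',u.min(),u.max(),v.min(),v.max())
    for z in(.02,.03,.27): print(z,[pr(C.apply([x,0,z])+[PX,PY,0]) for x in(.03,.045,.06)])
E
python3 m.py
```

```text
19.65 2636 325.24 226.82 170 274 (452, np.float64(325.35), np.int64(170), np.float64(325.0))
19.75 2555 325.05 226.78 170 274 (450, np.float64(325.37), np.int64(170), np.float64(325.5))m.py:6: RuntimeWarning: Mean of empty slice.
  v,u=np.nonzero(red);return len(u),u.mean().round(2),v.min(),np.median(u[v<v.min()+8])
  ret = ret.dtype.type(ret / rcount)
Traceback (most recent call last):
  File "m.py", line 9, in <module>
    v,u=np.nonzero(m);print(r.read_state()['t'],len(u),u.mean().round(2),v.mean().round(2),v.min(),v.max(),axis(im,m))
                                                                                                           ~~~~^^^^^^
  File "m.py", line 6, in axis
    v,u=np.nonzero(red);return len(u),u.mean().round(2),v.min(),np.median(u[v<v.min()+8])
                                                        ~~~~~^^
ValueError: zero-size array to reduction operation minimum which has no identity
```

```bash
python3 - <<'E'
from plan import *
for i in range(2):
    im=r.get_image('side')
    I=cv2.cvtColor(im['image'],cv2.COLOR_RGB2HSV)
    red=(((I[...,0]<6)|(I[...,0]>172))&(I[...,1]>110)).astype(np.uint8);red[:,:310]=0;red[:,345:]=0;red[:150]=0;red[215:]=0
    n,l,st,ce=cv2.connectedComponentsWithStats(red);k=1+np.argmax(st[1:,4]);print('red',st[k],ce[k].round(2))
    f=r.tip_of('half_bottle','side');s=r.tip_of('bottle_seat','side')
    print('foot',[ (x['uv'],round(x['conf'],2)) for x in f[:2]],'seat',[(x['uv'],round(x['conf'],2)) for x in s[:2]])
    for uv,z in(((326,174),.288),(f[0]['uv'],.045)):
        print(z,C.inv().apply(np.r_[ray_z(im,uv,z)-[PX,PY],0]).round(4))
t=r.get_image('top')
ref=dict(wine_glass=(.655,.082),corkscrew=(.385,-.162),sparkling_cork=(.406,-.255),spout=(.655,-.025),foil_knife=(.404,-.041))
for n in ref:
    e=r.tip_of(n,'top');print(n,ref[n],[ray_z(t,x['uv'],0).round(3) for x in e[:2]])
for n in('keeper_knob','cross_bar'):
    e=r.tip_of(n,'side');print(n,[(x['uv'],round(x['conf'],2)) for x in e[:1]])
E
```

```text
red [317 170  17  37 455] [325.35 188.99]
foot [([323.9, 264.2], 0.82)] seat [([324.9, 263.9], 0.94)]
0.288 [ 0.0367 -0.0001  0.    ]
0.045 [ 0.035 -0.002  0.   ]
red [317 170  18  37 454] [325.29 188.98]
foot [([325.2, 261.3], 0.63)] seat [([325.7, 261.8], 0.66)]
0.288 [ 0.0367 -0.0001  0.    ]
0.045 [0.0269 0.0024 0.    ]
wine_glass (0.655, 0.082) []
corkscrew (0.385, -0.162) [array([ 0.389, -0.159])]
sparkling_cork (0.406, -0.255) [array([ 0.406, -0.257])]
spout (0.655, -0.025) []
foil_knife (0.404, -0.041) [array([ 0.41 , -0.042])]
keeper_knob [([343.7, 164.8], 0.63)]
cross_bar [([321.8, 152.2], 0.68)]
```

```bash
python3 -c "
from rig import r
print(r.sign_off())"
```

```text
the job is handed in; nothing more can be done
None
```

The job is handed in. The keeper is swung open to about 1.6 rad, the bed rests on its landing block, and the bottle stands vertical and still on its seat. The corkscrew, sparkling cork and foil knife measured in place. The wine glass and spout showed undisturbed in the last picture, though the final check could not measure them. No verdict was returned.

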